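# Set out a stack of balm tins on their display plinths

### The job

Take the stack of four balm containers (pot, box and two tins) on the market stall apart from the top down, one at a time, and set each straight away on the wooden plinth of its own shape and size: upright, flat in the recess inside the rim, and the two square ones lined up with the sides of their plinths. Leave all four standing there, and do not knock over the dropper bottle or the spray bottle.

Things in the scene. Friction and masses are not known exactly. Their poses are not given: they have to be found in the camera images.
- large_square_tin_centre (a point): Plain aluminium square tin with a paper label on its lid, the bottom of the stack. 68 x 68 mm, 36 mm high, upright straight walls, solid to the grip, about 120 g, loose. The point is its centre, half-way up; z up, x and y square to its side faces. The four stacked things each stand freely on the one below, within about 2 mm of centre, turned at any angle.
- large_round_tin_centre (a point): Plain aluminium round tin with a paper label, second from the bottom of the stack. diameter 58 mm, 26 mm high, upright straight walls, solid to the grip, about 80 g, loose. The point is its centre, half-way up; z up. The four stacked things each stand freely on the one below, within about 2 mm of centre.
- small_square_box_centre (a point): Small square wooden box with a paper label, third from the bottom of the stack. 38 x 38 mm, 26 mm high, upright straight walls, solid to the grip, about 45 g, loose. The point is its centre, half-way up; z up, x and y square to its side faces. The four stacked things each stand freely on the one below, within about 2 mm of centre, turned at any angle.
- small_round_pot_centre (a point): Small round amber glass pot with a black lid and paper label, on top of the stack. diameter 26 mm, 28 mm high, upright straight walls, solid to the grip, about 35 g, loose. The point is its centre, half-way up; z up. The four stacked things each stand freely on the one below, within about 2 mm of centre.
- large_square_plinth: Fixed square wooden display plinth for the large square tin: outside 94 x 94 mm, with a shallow flat recess 86 x 86 mm in its top. Recess floor 14 mm above the table; the rim round it is 4 mm thick and 4 mm higher (top at 18 mm). Origin: centre of its underside on the table; z up, x and y along its sides.
- large_round_plinth: Fixed round wooden display plinth for the large round tin: outside diameter 84 mm, with a shallow flat recess of diameter 76 mm in its top. Recess floor 22 mm above the table; the rim round it is 4 mm thick and 4 mm higher (top at 26 mm). Origin: centre of its underside on the table; z up.
- small_square_plinth: Fixed square wooden display plinth for the small square box: outside 64 x 64 mm, with a shallow flat recess 56 x 56 mm in its top. Recess floor 30 mm above the table; the rim round it is 4 mm thick and 4 mm higher (top at 34 mm). Origin: centre of its underside on the table; z up, x and y along its sides.
- small_round_plinth: Fixed round wooden display plinth for the small round pot: outside diameter 52 mm, with a shallow flat recess of diameter 44 mm in its top. Recess floor 38 mm above the table; the rim round it is 4 mm thick and 4 mm higher (top at 42 mm). Origin: centre of its underside on the table; z up.
- dropper_bottle: Small amber bottle with a black dropper top, standing among the plinths, not to be knocked over: diameter 28 mm, 78 mm high, 60 g, loose. Origin: centre of its underside; z up.
- spray_bottle: Small amber bottle with a white spray top, standing among the plinths, not to be knocked over: diameter 28 mm, 78 mm high, 60 g, loose. Origin: centre of its underside; z up.

How it is judged:
By the outcome, as a careful person would: the job done as asked, in the order asked, and still so for the second after the job is handed in, with the robot touching nothing.
It also fails if it takes over 112 s, if anything falls off the work surface, if the arm or the gripper's body presses on something with over 40 N, if the wrist force passes 120 N, or if a joint passes its speed limit or range.

### The arm

A 6-joint arm with a two-finger parallel gripper is mounted at the origin on the work surface. World frame = base frame: x ahead of the robot, y to its left, z up, the work surface at z = 0. Lengths are in mm, angles in degrees, forces in N, time in s.
With the tool pointing down it reaches from about 350 to 775 mm from the base axis. Payload 7.3 kg.
Tool frame: the origin (TCP) lies on the centre line of the jaws, within the pads' length; the fingertips stand 14 mm ahead of it and the grasp point (between the pads) lies 5 mm behind it (bot.tcp_to_tips is the distance from the TCP to the fingertips, in mm); z points along the fingers, x is the direction in which the jaws open and shut, and the axes are right-handed (so a half turn about z gives the same grasp; the last joint's range is limited). The gripper opens to 92 mm and grips with 3 to 60 N. Pads are 19 mm wide; open, the fingers measure 130 mm over their backs; the gripper's body (75 mm by 190 mm) begins 47 mm behind the grasp point.
Start: joints at [60.905, 19.595, 87.324, -0, 73.075, -8.365], TCP at [185.814, 491.036, 240.741] pointing down, gripper open.
Joint ranges: [-145.02, 145.02], [-44.19, 115.74], [2.07, 154.8], [-57.11, 237.11], [16.16, 152.29], [-177.93, 177.93]. Speed limits (degrees/s): [147.25, 147.25, 180, 180, 180, 180].

### API

Orientations are given as [roll, pitch, yaw] about the fixed x, y, z axes, in that order (R = Rz(yaw) Ry(pitch) Rx(roll)).
In Python, from plant import bot gives the robot as it stands.
- The arm moves only by the shell command python3 -m creep 'ROWS' [OPENING] [FORCE]. ROWS is JSON, a list of rows, each a list of 4 numbers: the shift along the tool's x, y, z in m, then the turn about the tool's z in degrees. In form: [[dx, dy, dz, roll], ...]. A call has 1 to 10 rows; each row is the pose to reach, as a shift and turn from the pose commanded when the call began, along the tool's axes at that moment; what a row does not reach only later rows make up. A row lasts 1/10 s, in which the tool goes at most 50 mm and 8.59 degrees, less where a joint would pass 70% of its speed; a pose out of reach is approached as far as the arm can. A call with a gripper value outside its range is refused whole. OPENING is the closure, from 0 (fully open) to 1 (shut), set as the call begins (- or left out, the last holds). The fingers move at their own pace and stop on an object; FORCE is the grip in N (left out, the last holds). Time passes only in rows, so rows that repeat a pose let the fingers close. It gives the time, the measured TCP pose, the force and the opening at its end, in the units of the state.
- bot.state(): the state, without advancing time (a new reading comes with each control period).
- bot.snapshot(name): name is "side" or "top"; returns a dict with "color" (384x512x3 uint8, blue, green, red), "range_z" (384x512 float32, mm along the optical axis (not along the pixel's ray), 0 where there is no reading), "camera_matrix" (3x3 intrinsics, pixels), "extrinsics" (4x4, takes a point from world to camera coordinates). Camera axes: x right, y up, looking along -z (the intrinsics and any distortion apply to the point x, -y, -z); pixel columns grow to the right and rows downward; lengths in mm; the calibration is good to about 2 mm. A picture is of the moment at which its call begins.
- bot.close_job(): hands the job in, once; it reports no verdict.
Trained networks look in a picture, given as the dict that the camera call returned (one of the last four; its "shot" number tells which), for a name from the list of things; names that differ only in an ending like _2 or _b are one class to them, and where a whole thing is asked for, a point or a joint stands for the part that bears it (a point fixed in the world has none). Each returns a list of dicts, best first, with "confidence" (0 to 1); they miss things now and then, are a little off and sometimes report something else, mostly with a low value. They report only what shows in the picture. A call takes as long as a camera call.
- bot.find_in(label, picture): "rect" ([left, top, right, bottom] in pixels, round what is visible of it).
- bot.tip_of(label, picture): "uv" ([column, row] in pixels: a listed point, or the origin of a listed thing).
The state is a dict: "time": time; "qpos": joint angles; "qvel": joint speeds; "joint_efforts": joint torques, N m; "ee_pos": TCP position; "tool_rot": TCP orientation; "contact_force": force on the tool from outside, world axes, zero at the start; "wrist_torque": the same for the moment, N m; "grip_width": finger opening in mm.
Only numpy, scipy, OpenCV 4.12 (cv2) and the standard library are available. Lean on these libraries where they do the work, as an engineer would, in place of code of your own. Each camera call takes 0.05 s, during which the arm holds its last target.

## Working session

There is one attempt and no reset: what is moved stays moved. The work goes in short steps, Python scripts to look and compute and a shell command to move; the robot and the scene stay as the last step left them, time stands still between calls to the robot, and variables do not carry over. Pictures are saved under pics/ and viewed, and the job is handed in when it is done.

```bash
ls; mkdir -p pics
cat > h.py <<'E'
from plant import bot
import numpy as np, cv2
def shot(cam,name):
    p=bot.snapshot(cam); cv2.imwrite('pics/%s.png'%name,p['color']); return p
def world(p,uv,z=None):
    K=np.array(p['camera_matrix']);T=np.array(p['extrinsics']);Ti=np.linalg.inv(T)
    u,v=uv; d=np.array([(u-K[0,2])/K[0,0],-(v-K[1,2])/K[1,1],-1.])
    if z is None:
        r=p['range_z'][int(round(v)),int(round(u))]; return (Ti@np.r_[d*r,1])[:3]
    o=Ti[:3,3]; w=Ti[:3,:3]@d; return o+w*(z-o[2])/w[2]
def cloud(p):
    K=np.array(p['camera_matrix']);Ti=np.linalg.inv(np.array(p['extrinsics']))
    r=p['range_z']; v,u=np.mgrid[:r.shape[0],:r.shape[1]]
    P=np.stack([(u-K[0,2])/K[0,0]*r,-(v-K[1,2])/K[1,1]*r,-r],-1)
    W=P@Ti[:3,:3].T+Ti[:3,3]; W[r==0]=np.nan; return W
E
python3 - <<'E'
from h import *
np.set_printoptions(precision=1,suppress=True)
print(bot.state())
for c in ['top','side']:
    p=shot(c,c+'0'); print(p['camera_matrix'],p['extrinsics'],p.keys())
    for n in ['large_square_tin_centre','large_round_tin_centre','small_square_box_centre','small_round_pot_centre','large_square_plinth','large_round_plinth','small_square_plinth','small_round_plinth','dropper_bottle','spray_bottle']:
        f=bot.find_in(n,p); t=bot.tip_of(n,p)
        print(n,[(np.array(a['rect']),a['confidence']) for a in f[:2]],[(np.array(a['uv']),a['confidence']) for a in t[:2]])
E
```

```text
pics
{'time': 0.0, 'qpos': array([60.9, 19.6, 87.4,  0. , 73.1, -8.4]), 'qvel': array([ 0.1,  0.1, -0. ,  0. , -0.1,  0.1]), 'joint_efforts': array([  0. , -43.1, -24.4,   0.1,   0.1,  -0. ]), 'ee_pos': array([185.6, 490.7, 240.1]), 'tool_rot': array([-180. ,    0.1,   69.3]), 'contact_force': array([ 0. , -0.3, -0.2]), 'wrist_torque': array([-0., -0., -0.]), 'grip_width': 91.90868582213629}
[[380.    0.  257.4]
 [  0.  380.  192.8]
 [  0.    0.    1. ]] [[   0.    -1.    -0.     9.8]
 [   1.     0.     0.1 -557.3]
 [  -0.1   -0.     1.  -769.4]
 [   0.     0.     0.     1. ]] dict_keys(['color', 'range_z', 'camera_matrix', 'extrinsics', 'shot'])
large_square_tin_centre [(array([129.5, 155.3, 160.5, 193. ]), 0.95)] [(array([146.4, 172.4]), 0.61)]
large_round_tin_centre [(array([126.4, 158.3, 154.7, 184. ]), 0.79), (array([366.1, 136. , 421. , 190.7]), 0.35)] [(array([141.8, 170.9]), 0.68)]
small_square_box_centre [(array([119.5, 158.1, 146.7, 178.6]), 0.81)] [(array([129.6, 165.2]), 0.52)]
small_round_pot_centre [(array([123.1, 155.2, 135.7, 172.4]), 0.72)] [(array([131.6, 163. ]), 0
[... 1256 characters left out ...]
.9, 297.7, 172. , 320.6]), 0.53)] [(array([164.3, 306. ]), 0.72), (array([298.5, 172.5]), 0.55)]
large_square_plinth [(array([221.2, 106.2, 271.8, 143. ]), 0.64)] [(array([246.3, 127.7]), 0.96)]
large_round_plinth [(array([185.8, 196.5, 223.7, 237.1]), 0.73)] [(array([204. , 217.7]), 0.67)]
small_square_plinth [(array([241.2, 261.3, 287.8, 312.3]), 0.95)] [(array([266.2, 288.5]), 0.66)]
small_round_plinth [(array([289.9, 150.7, 311.7, 180.8]), 0.77)] [(array([300.1, 170.8]), 0.69)]
dropper_bottle [(array([283.7, 204.3, 294.3, 234.5]), 0.58)] [(array([290.6, 233.9]), 0.8), (array([204.3, 218.5]), 0.74)]
spray_bottle [(array([162.7, 238.5, 182.6, 266.8]), 0.69)] [(array([172.2, 260.9]), 0.86)]
```

Run:
```python
from h import *
a=cv2.imread('pics/top0.png')[110:290,100:440]; cv2.imwrite('pics/top0c.png',cv2.resize(a,None,fx=2.3,fy=2.3,interpolation=cv2.INTER_CUBIC))
a=cv2.imread('pics/side0.png')[90:370,130:340]; cv2.imwrite('pics/side0c.png',cv2.resize(a,None,fx=2.1,fy=2.1,interpolation=cv2.INTER_CUBIC))
```

```text
(no output)
```

View pics/top0c.png

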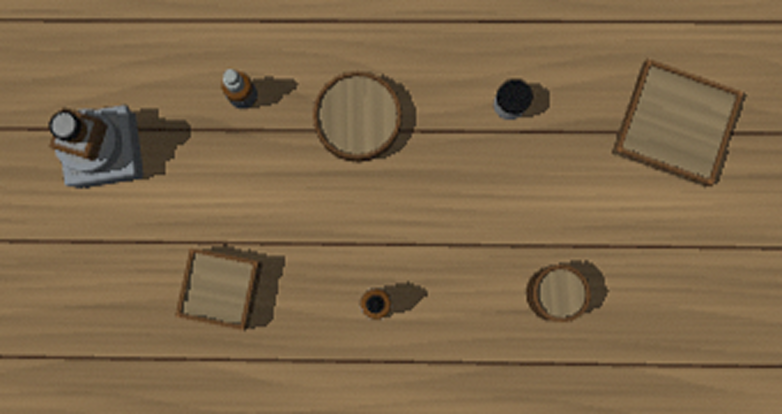

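View pics/side0c.png

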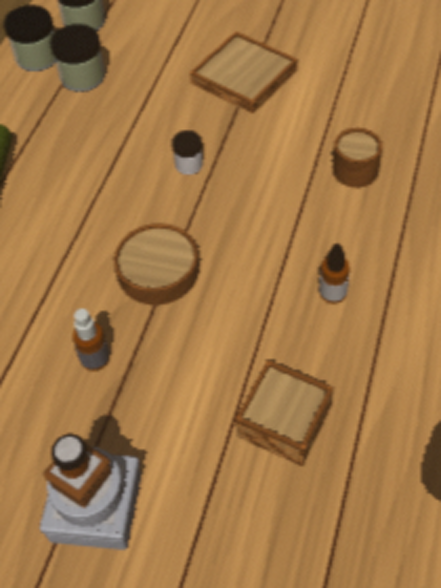

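View pics/top0.png

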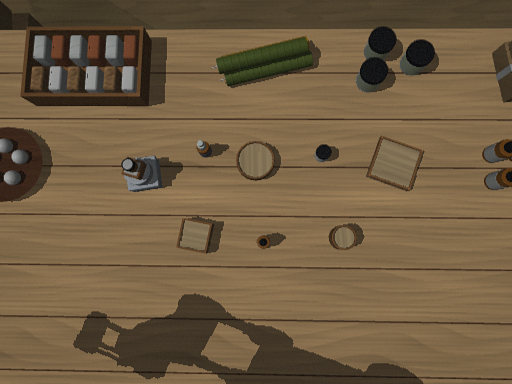

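```bash
cat >> h.py <<'E'
def pts(p,rect,zlo,zhi,W=None):
    W=cloud(p) if W is None else W
    l,t,r,b=[int(x) for x in rect]
    Q=W[t:b+1,l:r+1].reshape(-1,3); return Q[(Q[:,2]>zlo)&(Q[:,2]<zhi)]
def rectfit(Q):
    (c,s,a)=cv2.minAreaRect(Q[:,:2].astype(np.float32)); return np.round(c,1),np.round(s,1),round(a,1)
E
python3 - <<'E'
from h import *
np.set_printoptions(precision=1,suppress=True)
R={}
for c in ['top','side']:
    p=bot.snapshot(c); W=cloud(p)
    G=W.reshape(-1,3); print(c,'table z',np.nanmedian(G[(abs(G[:,2])<15)][:,2]))
    o=np.linalg.inv(p['extrinsics'])[:3,3]; print('cam',o)
    rs=dict(top=dict(LS=(362,133,424,195),LR=(231,138,278,183),SS=(174,214,217,256),SR=(328,220,360,256),dr=(255,232,278,256),sp=(194,138,214,160),ex=(314,143,334,163),stack=(116,148,163,196)),
     side=dict(LS=(217,103,276,147),LR=(182,193,228,240),SS=(237,258,292,315),SR=(285,147,316,183),dr=(280,200,300,240),sp=(160,235,185,272),ex=(208,148,230,176),stack=(145,293,200,352)))[c]
    zs=dict(LS=(8,26),LR=(16,34),SS=(24,42),SR=(32,50),dr=(20,90),sp=(20,90),ex=(20,90))
    for k,r in rs.items():
        if k=='stack':
            for nm,z in dict(pot=(108,130),box=(80,95),rt=(55,68),st=(28,42)).items():
                Q=pts(p,r,*z,W); print(k,nm,len(Q),Q[:,2].mean(),rectfit(Q))
        else:
            Q=pts(p,r,*zs[k],W)
            if len(Q): print(k,len(Q),np.median(Q[:,2]),Q[:,2].max(),rectfit(Q),cv2.minEnclosingCircle(Q[:,:2].astype(np.float32)))
E
```

```text
top table z -0.4673125804122833
cam [456.7  -4.8 833.1]
LS 1930 14.425321027009204 21.4266894605164 (array([ 629., -282.]), array([94.8, 95.5]), 70.1) ((628.0628051757812, -281.50537109375), 65.55903625488281)
LR 1153 22.160300383227877 28.72614383009534 (array([631.5,  21.7]), array([82.1, 82.7]), 1.7) ((631.8651733398438, 21.638280868530273), 42.26005554199219)
SS 947 30.253871771311196 36.72776904644343 (array([467.1, 148.2]), array([64.5, 63.9]), 79.7) ((467.00146484375, 147.77883911132812), 44.92760467529297)
SR 515 38.597844662748344 45.38033954404409 (array([ 466.1, -163.9]), array([49.2, 50.9]), 1.1) ((466.2479248046875, -164.05459594726562), 25.92174530029297)
dr 148 47.05060726921033 79.86568536787206 (array([455. ,   2.5]), array([27. , 24.7]), 0.4) ((454.971923828125, 2.5243794918060303), 14.152494430541992)
sp 177 46.28139121668846 80.38212454096958 (array([651.8, 132.1]), array([22.1, 27.7]), 32.4) ((653.7986450195312, 133.3437042236328), 13.917837142944336)
ex 206 39.20293980476259 43.24330413384905 (array([ 647.3, -124.6]), array([31.8, 31.1]), 88.4) ((647.39874267578
[... 1153 characters left out ...]
((454.9371337890625, 5.785469055175781), 14.100048065185547)
sp 304 47.636653521222115 81.48505280146503 (array([653.5, 136.8]), array([28. , 25.6]), 34.0) ((654.687255859375, 135.9691619873047), 14.543551445007324)
ex 195 39.42760181300832 43.46593053290303 (array([ 647.4, -122.6]), array([31.3, 31.9]), 0.2) ((647.1124877929688, -122.03965759277344), 17.525650024414062)
stack pot 232 116.2743886799042 (array([601.8, 267.9]), array([24.6, 24.3]), 23.0)
stack box 335 88.5054110725941 (array([600.6, 268.1]), array([38.1, 37.7]), 73.1)
stack rt 403 62.658892503257974 (array([594.8, 271.8]), array([56.5, 46.7]), 56.7)
stack st 597 35.88876778032305 (array([599.6, 267.1]), array([68., 68.]), 9.6)
```

```bash
cat >> h.py <<'E'
def plan(x,y,z,yaw):
    s=bot.state(); e=np.array(s['ee_pos']); a=np.deg2rad(s['tool_rot'][2])
    d=np.array([x,y,z])-e
    dx=d[0]*np.cos(a)+d[1]*np.sin(a); dy=d[0]*np.sin(a)-d[1]*np.cos(a)
    r=-((yaw-s['tool_rot'][2]+90)%180-90)
    print('from',e.round(1),'yaw',round(s['tool_rot'][2],1),'q6',s['qpos'][5].round(1),'t',s['time'],'w',round(s['grip_width'],1))
    print('rows m/deg: dx %.4f dy %.4f dz %.4f roll %.1f'%(dx/1e3,dy/1e3,-d[2]/1e3,r))
E
python3 -c "
from h import *
plan(601.6,267,150,73.8)"
```

```text
from [185.8 491.  240.7] yaw 69.3 q6 -8.4 t 2.2 w 91.7
rows m/deg: dx -0.0624 dy 0.4682 dz 0.0907 roll -4.5
```

```bash
python3 -m creep '[[-0.003,0.02,0,0],[-0.008,0.06,0,-1],[-0.014,0.105,0,-1.5],[-0.02,0.15,0,-2],[-0.026,0.195,0,-2.5],[-0.032,0.24,0.01,-3],[-0.038,0.285,0.02,-3.5],[-0.044,0.33,0.03,-4],[-0.05,0.375,0.045,-4.5],[-0.055,0.415,0.06,-4.5]]' 0
python3 -c "
from h import *
plan(601.6,267,150,73.8)"
```

```text
time: 3.2
ee_pos: [556.4, 291.3, 180.3]
tool_rot: [180.0, -0.0, 73.7]
contact_force: [1.2, 0.1, 0.2]
grip_width: 91.9
from [556.4 291.3 180.3] yaw 73.7 q6 -53.1 t 3.2 w 91.9
rows m/deg: dx -0.0107 dy 0.0502 dz 0.0303 roll -0.1
```

```bash
python3 -m creep '[[-0.004,0.02,0.01,0],[-0.008,0.038,0.02,0],[-0.0107,0.05,0.03,0],[-0.0107,0.05,0.03,0],[-0.0107,0.05,0.03,0]]'
python3 -c "
from h import *
p=shot('side','s1'); plan(601.6,267,109,73.8)
a=p['color'][230:384,80:280]; cv2.imwrite('pics/s1c.png',cv2.resize(a,None,fx=3,fy=3))
"
```

```text
time: 3.7
ee_pos: [598.9, 269.0, 150.8]
tool_rot: [-180.0, -0.0, 73.8]
contact_force: [0.4, 0.6, 0.6]
grip_width: 91.8
from [598.9 269.3 151.3] yaw 73.8 q6 -56.3 t 3.75 w 91.9
rows m/deg: dx -0.0015 dy 0.0033 dz 0.0423 roll 0.0
```

View pics/s1c.png

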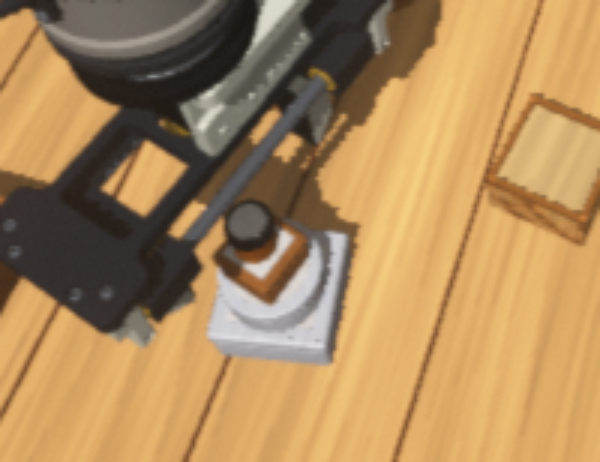

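```bash
cat >> h.py <<'E'
def proj(p,X):
    K=np.array(p['camera_matrix']);c=np.array(p['extrinsics'])@np.r_[X,1]
    return np.array([K[0,0]*c[0]/-c[2]+K[0,2],K[1,1]*-c[1]/-c[2]+K[1,2]])
E
python3 -c "
from h import *
p=bot.snapshot('side'); e=bot.state()['ee_pos']
a=np.deg2rad(73.8);x=np.array([np.cos(a),np.sin(a),0])
for q in (e+46*x-[0,0,14],e-46*x-[0,0,14],e-[0,0,14],[601.6,267,116]): print((proj(p,q)-[80,230])*3)
"
```

```text
[180.35554387 285.402788  ]
[298.62716005 137.80996055]
[241.81605784 208.70534083]
[246.78960578 221.11146429]
```

```bash
python3 -m creep '[[-0.001,0.003,0.01,0],[-0.001,0.003,0.022,0],[-0.001,0.003,0.028,0],[-0.001,0.003,0.028,0],[-0.001,0.003,0.028,0]]'
python3 -c "
from h import *
plan(601.6,267,109,73.8)"
```

```text
time: 4.3
ee_pos: [602.0, 266.7, 122.4]
tool_rot: [-180.0, 0.0, 73.8]
contact_force: [0.4, -0.0, 0.9]
grip_width: 91.9
from [602.  266.7 122.4] yaw 73.8 q6 -56.5 t 4.3 w 91.9
rows m/deg: dx 0.0002 dy -0.0005 dz 0.0134 roll -0.0
```

```bash
python3 -m creep '[[0,0,0.006,0],[0,0,0.0135,0],[0,0,0.0135,0],[0,0,0.0135,0]]'
python3 -m creep '[[0,0,0,0],[0,0,0,0],[0,0,0,0],[0,0,0,0],[0,0,0,0],[0,0,0,0],[0,0,0,0],[0,0,0,0],[0,0,0,0],[0,0,0,0]]' 1 15
```

```text
time: 4.7
ee_pos: [602.0, 266.6, 108.9]
tool_rot: [-180.0, 0.0, 73.8]
contact_force: [-0.0, -0.6, -0.6]
grip_width: 91.7
time: 5.7
ee_pos: [602.1, 266.7, 109.2]
tool_rot: [180.0, -0.0, 73.8]
contact_force: [-0.4, 1.0, -1.2]
grip_width: 26.0
```

Gripped at 26.0 mm. Lift.

```bash
python3 -m creep '[[0,0,-0.004,0],[0,0,-0.012,0],[0,0,-0.025,0],[0,0,-0.035,0],[0,0,-0.04,0],[0,0,-0.04,0]]'
python3 -c "
from h import *
plan(466,-163,149,73.8)
W=cloud(shot('side','s2'))"
```

```text
time: 6.3
ee_pos: [602.7, 266.8, 150.8]
tool_rot: [179.9, -0.1, 73.8]
contact_force: [-0.5, -0.3, 0.1]
grip_width: 25.3
from [602.7 266.8 150.8] yaw 73.8 q6 -56.6 t 6.3 w 25.3
rows m/deg: dx -0.4509 dy -0.0111 dz 0.0018 roll -0.0
```

View pics/s2.png

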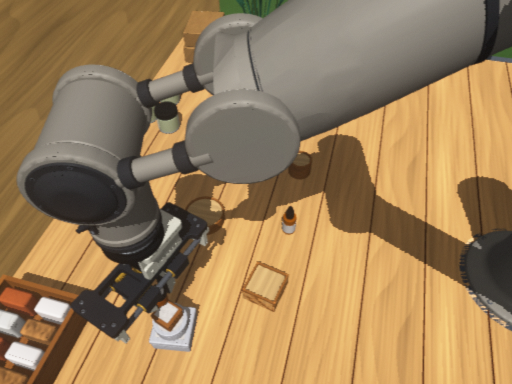

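```bash
python3 -m creep '[[-0.01,0,0,0],[-0.035,-0.001,0,0],[-0.075,-0.002,0,0],[-0.12,-0.003,0,0],[-0.165,-0.004,0,0],[-0.21,-0.005,0,0],[-0.255,-0.006,0,0],[-0.30,-0.007,0,0],[-0.34,-0.008,0,0],[-0.375,-0.009,0,0]]'
python3 -m creep '[[-0.03,0,0,0],[-0.055,-0.001,0,0],[-0.07,-0.002,0,0],[-0.076,-0.002,0,0],[-0.076,-0.002,0,0],[-0.076,-0.002,0,0],[-0.076,-0.002,0,0]]'
python3 -c "
from h import *
plan(466,-163,59.5,73.8)"
```

```text
time: 7.35
ee_pos: [487.0, -93.0, 148.9]
tool_rot: [-179.9, 0.0, 73.7]
contact_force: [1.0, 0.2, 0.2]
grip_width: 25.3
time: 8.05
ee_pos: [465.6, -162.5, 149.1]
tool_rot: [-180.0, -0.0, 73.8]
contact_force: [-0.3, 0.1, -0.2]
grip_width: 25.3
from [ 465.6 -162.5  149.1] yaw 73.8 q6 -102.0 t 8.05 w 25.3
rows m/deg: dx -0.0004 dy 0.0005 dz 0.0896 roll 0.0
```

```bash
python3 -m creep '[[0,0,0.01,0],[0,0,0.03,0],[0,0,0.05,0],[0,0,0.065,0],[0,0,0.075,0],[0,0,0.075,0],[0,0,0.075,0]]'
python3 -c "
from h import *
plan(466,-163,59.5,73.8)
p=shot('side','s3');print(proj(p,[466,-163,52]))
shot('top','t3')
a=p['color'][110:230,220:380]; cv2.imwrite('pics/s3c.png',cv2.resize(a,None,fx=4,fy=4))"
```

```text
time: 8.75
ee_pos: [465.7, -163.2, 74.3]
tool_rot: [180.0, -0.0, 73.8]
contact_force: [-0.3, 0.8, 0.0]
grip_width: 25.3
from [ 465.7 -163.2   74.3] yaw 73.8 q6 -102.0 t 8.75 w 25.3
rows m/deg: dx 0.0002 dy 0.0002 dz 0.0148 roll -0.0
[300.10931475 155.47041358]
```

View pics/s3c.png

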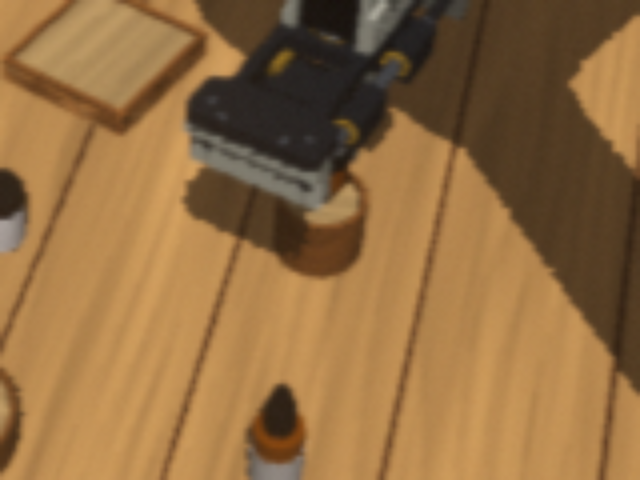

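View pics/t3.png

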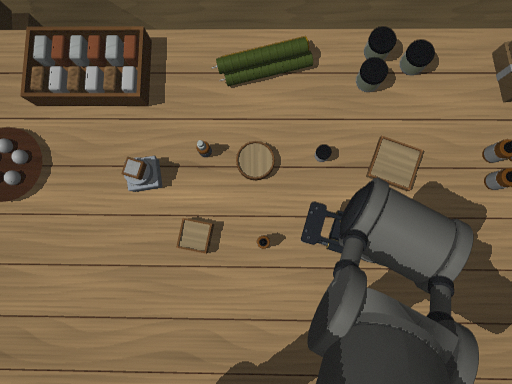

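```bash
python3 -m creep '[[0,0,0.005,0],[0,0,0.011,0],[0,0,0.0145,0],[0,0,0.015,0],[0,0,0.0155,0],[0,0,0.0155,0]]'
```

```text
time: 9.45
ee_pos: [465.3, -163.2, 58.9]
tool_rot: [-180.0, -0.0, 73.8]
contact_force: [-2.2, 0.8, 4.1]
grip_width: 25.6
```

```bash
python3 -m creep '[[0,0,0,0],[0,0,0,0],[0,0,0,0],[0,0,0,0],[0,0,0,0],[0,0,0,0]]' 0
python3 -m creep '[[0,0,-0.01,0],[0,0,-0.03,0],[0,0,-0.06,0],[0,0,-0.08,0],[0,0,-0.09,0]]'
python3 -c "
from h import *
plan(600.5,267.2,123,73.8)"
```

```text
time: 10.05
ee_pos: [465.5, -163.3, 58.7]
tool_rot: [180.0, -0.0, 73.8]
contact_force: [0.3, -0.2, -0.2]
grip_width: 69.1
time: 10.55
ee_pos: [466.3, -163.7, 151.2]
tool_rot: [179.8, 0.0, 73.8]
contact_force: [0.2, -0.3, 0.0]
grip_width: 91.4
from [ 466.3 -163.7  151.2] yaw 73.8 q6 -102.0 t 10.55 w 91.4
rows m/deg: dx 0.4512 dy 0.0085 dz 0.0282 roll -0.0
```

```bash
python3 -m creep '[[0.01,0,0,0],[0.035,0.001,0,0],[0.075,0.002,0,0],[0.12,0.003,0,0],[0.165,0.004,0,0],[0.21,0.005,0,0],[0.245,0.006,0,0],[0.265,0.006,0,0],[0.275,0.006,0,0],[0.275,0.006,0,0]]'
cat > chk.py <<'E'
from h import *
import sys
np.set_printoptions(precision=1,suppress=True)
T={'box':(600.5,267,80,95,34),'rt':(598,267,55,67,42),'st':(599.4,266.3,28,42,50),
 'potP':(466,-163,58,75,24),'boxP':(467,149,48,64,32),'rtP':(631.6,22.4,40,55,42),'stP':(629,-281,42,58,60),
 'dr':(455,4,20,90,25),'sp':(653,134,20,90,25)}
def chk(names,tag):
    for c in ['top','side']:
        p=shot(c,c+tag); G=cloud(p).reshape(-1,3)
        for n in names:
            x,y,a,b,r=T[n]
            Q=G[(np.hypot(G[:,0]-x,G[:,1]-y)<r)&(G[:,2]>a)&(G[:,2]<b)]
            if len(Q)>8:
                h=Q[Q[:,2]>Q[:,2].max()-5]
                cc=cv2.minEnclosingCircle(Q[:,:2].astype(np.float32))
                print(c,n,len(Q),'ztop med',np.median(h[:,2]).round(1),'sd',np.std(Q[:,2]).round(1),rectfit(Q),np.round(cc[0],1),round(cc[1],1))
            else: print(c,n,'none',len(Q))
if __name__=='__main__': chk(sys.argv[2:],sys.argv[1])
E
python3 chk.py 4 box potP dr sp
python3 -c "
from h import *
plan(600.5,267.2,123,73.8)"
```

```text
time: 11.55
ee_pos: [547.6, 100.3, 147.6]
tool_rot: [-179.9, 0.0, 73.9]
contact_force: [0.4, 0.7, 0.1]
grip_width: 91.6
top box none 0
top potP 134 ztop med 65.9 sd 1.7 (array([ 465.8, -163.7]), array([23.8, 24.5]), 0.6) [ 465.4 -163.3] 12.6
top dr 150 ztop med 77.2 sd 12.6 (array([455. ,   2.4]), array([26.9, 24.7]), 0.4) [455.    2.5] 14.2
top sp none 0
side box 548 ztop med 88.8 sd 1.4 (array([600.8, 268.1]), array([38.3, 38.3]), 73.6) [601.1 268.3] 25.1
side potP 100 ztop med 66.8 sd 2.3 (array([ 465.1, -160.5]), array([24.6, 25.5]), 19.9) [ 464.6 -162.1] 14.2
side dr 262 ztop med 77.4 sd 15.6 (array([454.9,   7.9]), array([22.4, 27.2]), 86.2) [454.7   5.6] 14.0
side sp 308 ztop med 78.9 sd 17.1 (array([653.3, 137.1]), array([28. , 25.1]), 32.7) [654.1 135.3] 14.6
from [547.5  98.5 148.1] yaw 73.8 q6 -71.4 t 11.65 w 91.7
rows m/deg: dx 0.1768 dy 0.0037 dz 0.0251 roll -0.0
```

```bash
python3 -m creep '[[0.015,0,0,0],[0.05,0.001,0,0],[0.09,0.002,0,0],[0.13,0.003,0,0],[0.16,0.004,0,0],[0.1765,0.004,0.01,0],[0.1765,0.004,0.025,0],[0.1765,0.004,0.04,0],[0.1765,0.004,0.045,0],[0.1765,0.004,0.045,0]]'
python3 -c "
from h import *
plan(600.6,267.2,83,73.8)"
```

```text
time: 12.65
ee_pos: [600.8, 266.6, 102.5]
tool_rot: [-179.9, 0.1, 73.7]
contact_force: [0.2, 0.7, 0.1]
grip_width: 91.9
from [600.8 266.6 102.5] yaw 73.7 q6 -56.5 t 12.65 w 91.9
rows m/deg: dx 0.0005 dy -0.0003 dz 0.0195 roll -0.1
```

```bash
python3 -m creep '[[0.0005,0,0.008,0],[0.0005,0,0.016,0],[0.0005,0,0.0195,0],[0.0005,0,0.0195,0],[0.0005,0,0.0195,0]]'
python3 -m creep '[[0,0,0,0],[0,0,0,0],[0,0,0,0],[0,0,0,0],[0,0,0,0],[0,0,0,0],[0,0,0,0],[0,0,0,0],[0,0,0,0],[0,0,0,0]]' 1 15
python3 -m creep '[[0,0,-0.004,0],[0,0,-0.012,0],[0,0,-0.025,0],[0,0,-0.04,0],[0,0,-0.055,0],[0,0,-0.06,0],[0,0,-0.06,0]]'
python3 -c "
from h import *
plan(467.3,149,143,79.6)"
```

```text
time: 13.15
ee_pos: [601.5, 267.9, 84.4]
tool_rot: [180.0, -0.0, 73.8]
contact_force: [-1.1, -0.4, 0.6]
grip_width: 92.0
time: 14.15
ee_pos: [601.4, 267.9, 84.2]
tool_rot: [180.0, -0.0, 73.8]
contact_force: [-0.1, 0.1, -0.2]
grip_width: 38.2
time: 14.85
ee_pos: [602.0, 268.1, 145.9]
tool_rot: [179.9, -0.1, 73.8]
contact_force: [0.2, -0.7, -0.4]
grip_width: 37.9
from [602.  268.1 145.9] yaw 73.8 q6 -56.4 t 14.85 w 37.9
rows m/deg: dx -0.1520 dy -0.0961 dz 0.0029 roll -5.8
```

```bash
python3 -m creep '[[-0.01,-0.007,0,0],[-0.03,-0.019,0,-1],[-0.06,-0.038,0,-2],[-0.09,-0.057,0,-3.5],[-0.12,-0.076,0,-5],[-0.14,-0.089,0,-5.8],[-0.152,-0.096,0,-5.8],[-0.152,-0.096,0,-5.8],[-0.152,-0.096,0,-5.8],[-0.152,-0.096,0,-5.8]]'
python3 -c "
from h import *
plan(467.3,149,53,79.6)"
```

```text
time: 15.85
ee_pos: [467.5, 149.3, 144.1]
tool_rot: [180.0, -0.0, 79.6]
contact_force: [0.2, -0.3, 0.2]
grip_width: 38.0
from [467.5 149.3 144.1] yaw 79.6 q6 -70.8 t 15.85 w 38.0
rows m/deg: dx -0.0003 dy -0.0001 dz 0.0911 roll -0.0
```

```bash
python3 -m creep '[[0,0,0.01,0],[0,0,0.03,0],[0,0,0.05,0],[0,0,0.065,0],[0,0,0.075,0],[0,0,0.08,0],[0,0,0.086,0],[0,0,0.089,0],[0,0,0.0905,0],[0,0,0.0905,0]]'
python3 -m creep '[[0,0,0.0005,0],[0,0,0.001,0],[0,0,0.001,0]]'
```

```text
time: 16.85
ee_pos: [466.9, 148.8, 53.9]
tool_rot: [180.0, -0.0, 79.6]
contact_force: [0.1, -0.4, -0.7]
grip_width: 37.7
time: 17.15
ee_pos: [466.9, 148.8, 52.9]
tool_rot: [180.0, -0.0, 79.6]
contact_force: [1.0, 0.2, -0.2]
grip_width: 37.9
```

```bash
python3 -m creep '[[0,0,0.0005,0],[0,0,0.001,0],[0,0,0.001,0]]'
python3 -m creep '[[0,0,0,0],[0,0,0,0],[0,0,0,0],[0,0,0,0],[0,0,0,0],[0,0,0,0]]' 0
python3 -m creep '[[0,0,-0.01,0],[0,0,-0.03,0],[0,0,-0.06,0],[0,0,-0.08,0],[0,0,-0.09,0],[0,0,-0.09,0]]'
python3 chk.py 5 rt boxP potP dr sp
```

```text
time: 17.45
ee_pos: [466.9, 148.8, 52.2]
tool_rot: [180.0, -0.0, 79.6]
contact_force: [-0.8, -0.3, 4.3]
grip_width: 37.9
time: 18.05
ee_pos: [466.7, 148.8, 51.7]
tool_rot: [-180.0, -0.0, 79.6]
contact_force: [0.3, 0.1, -0.1]
grip_width: 81.7
time: 18.65
ee_pos: [467.5, 148.9, 143.2]
tool_rot: [179.8, -0.1, 79.6]
contact_force: [-0.3, 0.9, -0.2]
grip_width: 91.4
top rt 601 ztop med 62.0 sd 1.5 (array([599.3, 266.8]), array([55.9, 56.7]), 9.0) [599.7 267.2] 29.1
top boxP none 0
top potP 136 ztop med 65.8 sd 1.7 (array([ 465.3, -163.3]), array([24.2, 24.5]), 18.6) [ 465.3 -163.3] 12.8
top dr 150 ztop med 76.3 sd 12.6 (array([455. ,   2.4]), array([26.9, 24.7]), 0.5) [455.    2.5] 14.1
top sp 173 ztop med 77.5 sd 16.5 (array([651.8, 132.1]), array([21.9, 27.6]), 29.6) [654.2 133.4] 14.1
side rt 964 ztop med 63.2 sd 1.6 (array([599.5, 268.6]), array([56.2, 56.5]), 45.0) [599.5 268.6] 29.1
side boxP 156 ztop med 56.8 sd 1.7 (array([454.6, 152. ]), array([38.2, 13.4]), 80.5) [454.7 152. ] 19.4
side potP 28 ztop med 66.1 sd 2.9 (array([ 457.3, -157.5]), array([21.3,  8.3]), 56.9) [ 459.6 -159. ] 10.8
side dr 60 ztop med 65.1 sd 11.6 (array([446.5,   8. ]), array([21.6, 11.2]), 51.0) [447.3   7.3] 11.6
side sp 302 ztop med 78.7 sd 16.9 (array([653.3, 137.1]), array([28., 25.]), 37.4) [654.  135.8] 14.2
```

```bash
python3 -c "
from h import *
plan(599.5,267.7,143,9.7)"
```

```text
from [466.3 148.7 141.2] yaw 79.6 q6 -70.9 t 18.75 w 91.5
rows m/deg: dx 0.1411 dy 0.1094 dz -0.0018 roll 69.9
```

```bash
python3 -m creep '[[0.008,0.006,0,5],[0.025,0.019,0,13],[0.045,0.035,0,21],[0.065,0.05,0,29],[0.085,0.066,0,37],[0.105,0.081,0,45],[0.12,0.093,0,53],[0.132,0.103,0,61],[0.141,0.109,0,68],[0.141,0.109,0,69.9]]'
python3 -m creep '[[0,0,0,0],[0,0,0,0]]'
python3 -c "
from h import *
plan(599.5,267.7,58,9.7)"
python3 chk.py 6 boxP sp dr
```

```text
time: 19.75
ee_pos: [599.5, 268.4, 139.3]
tool_rot: [180.0, 0.2, 9.5]
contact_force: [0.1, -0.2, -0.3]
grip_width: 91.5
time: 19.95
ee_pos: [598.9, 267.5, 140.4]
tool_rot: [180.0, 0.1, 9.7]
contact_force: [0.0, 0.4, 0.6]
grip_width: 91.8
from [598.9 267.5 140.4] yaw 9.7 q6 7.6 t 19.95 w 91.8
rows m/deg: dx 0.0006 dy -0.0001 dz 0.0824 roll 0.0
top boxP 344 ztop med 55.5 sd 1.7 (array([466.5, 148.4]), array([38.7, 38. ]), 80.1) [466.6 147.7] 24.7
top sp 175 ztop med 77.7 sd 16.8 (array([651.9, 132.1]), array([22.4, 27.7]), 32.3) [654.  133.4] 14.0
top dr 150 ztop med 76.5 sd 12.6 (array([455. ,   2.5]), array([27. , 24.7]), 0.4) [455.    2.5] 14.2
side boxP 426 ztop med 56.8 sd 1.6 (array([466.9, 149.4]), array([38.2, 38.5]), 79.8) [466.8 149.6] 24.9
side sp none 0
side dr 260 ztop med 78.5 sd 15.5 (array([454.9,   7.7]), array([23.7, 28.1]), 88.2) [454.8   5.5] 14.2
```

Box is placed squarely (80° vs plinth 79.6°, top at 56). Now the round tin.

```bash
python3 -m creep '[[0.0005,0,0.01,0],[0.0005,0,0.03,0],[0.0005,0,0.05,0],[0.0005,0,0.065,0],[0.0005,0,0.075,0],[0.0005,0,0.08,0],[0.0005,0,0.083,0],[0.0005,0,0.083,0],[0.0005,0,0.083,0]]'
python3 -m creep '[[0,0,0,0],[0,0,0,0],[0,0,0,0],[0,0,0,0],[0,0,0,0],[0,0,0,0],[0,0,0,0],[0,0,0,0],[0,0,0,0]]' 1 20
```

```text
time: 20.95
ee_pos: [600.4, 268.0, 59.5]
tool_rot: [-180.0, -0.1, 9.7]
contact_force: [0.6, -0.8, 0.5]
grip_width: 91.7
time: 21.85
ee_pos: [600.0, 267.8, 58.8]
tool_rot: [-180.0, -0.0, 9.7]
contact_force: [-0.0, -0.2, 0.7]
grip_width: 57.5
```

```bash
python3 -m creep '[[0,0,-0.004,0],[0,0,-0.012,0],[0,0,-0.03,0],[0,0,-0.05,0],[0,0,-0.07,0],[0,0,-0.085,0],[0,0,-0.09,0],[0,0,-0.09,0]]'
python3 -c "
from h import *
plan(631.6,22.4,149,9.7)"
```

```text
time: 22.65
ee_pos: [600.4, 267.9, 149.8]
tool_rot: [-180.0, -0.1, 9.7]
contact_force: [1.6, -0.8, -1.4]
grip_width: 57.3
from [600.4 267.9 149.8] yaw 9.7 q6 7.7 t 22.65 w 57.3
rows m/deg: dx -0.0105 dy 0.2473 dz 0.0008 roll -0.0
```

```bash
python3 -m creep '[[0,0.01,0,0],[-0.001,0.035,0,0],[-0.003,0.07,0,0],[-0.005,0.11,0,0],[-0.007,0.15,0,0],[-0.009,0.19,0,0],[-0.0105,0.22,0,0],[-0.0105,0.24,0,0],[-0.0105,0.2473,0,0],[-0.0105,0.2473,0,0]]'
python3 -m creep '[[0,0,0,0],[0,0,0,0]]'
python3 -c "
from h import *
plan(631.6,22.4,46,9.7)"
```

```text
time: 23.65
ee_pos: [630.8, 21.1, 147.8]
tool_rot: [-180.0, 0.1, 9.6]
contact_force: [0.0, 0.1, -0.6]
grip_width: 57.5
time: 23.85
ee_pos: [630.9, 23.5, 148.5]
tool_rot: [-180.0, 0.0, 9.8]
contact_force: [0.3, -0.9, -0.8]
grip_width: 57.3
from [630.9  23.5 148.5] yaw 9.8 q6 -14.6 t 23.85 w 57.3
rows m/deg: dx 0.0005 dy 0.0012 dz 0.1025 roll 0.1
```

```bash
python3 -m creep '[[0.0005,0.001,0.01,0],[0.0005,0.001,0.03,0],[0.0005,0.001,0.05,0],[0.0005,0.001,0.07,0],[0.0005,0.001,0.082,0],[0.0005,0.001,0.09,0],[0.0005,0.001,0.096,0],[0.0005,0.001,0.1,0],[0.0005,0.001,0.1015,0],[0.0005,0.001,0.1015,0]]'
python3 -m creep '[[0,0,0.0005,0],[0,0,0.001,0],[0,0,0.001,0]]'
```

```text
time: 24.85
ee_pos: [632.1, 21.3, 47.5]
tool_rot: [180.0, -0.0, 9.7]
contact_force: [0.3, -0.1, -0.2]
grip_width: 57.3
time: 25.15
ee_pos: [631.9, 21.4, 46.4]
tool_rot: [180.0, -0.0, 9.7]
contact_force: [1.5, -0.3, 0.0]
grip_width: 57.4
```

```bash
python3 -m creep '[[0,0,0.0005,0],[0,0,0.001,0],[0,0,0.0015,0],[0,0,0.0015,0]]'
```

```text
time: 25.55
ee_pos: [631.8, 21.4, 44.8]
tool_rot: [-180.0, -0.0, 9.7]
contact_force: [0.6, -0.4, 0.9]
grip_width: 57.6
```

```bash
python3 -m creep '[[0,0,0.0005,0],[0,0,0.0005,0]]'
python3 -m creep '[[0,0,0,0],[0,0,0,0],[0,0,0,0],[0,0,0,0],[0,0,0,0]]' 0
python3 -m creep '[[0,0,-0.01,0],[0,0,-0.03,0],[0,0,-0.06,0],[0,0,-0.085,0],[0,0,-0.1,0],[0,0,-0.105,0],[0,0,-0.105,0]]'
python3 chk.py 7 st sp dr
python3 -c "
from h import *
plan(599.4,266.3,149,9.7)"
```

```text
time: 25.75
ee_pos: [631.9, 21.3, 44.8]
tool_rot: [180.0, -0.0, 9.7]
contact_force: [-1.8, -1.1, 4.8]
grip_width: 57.6
time: 26.25
ee_pos: [631.8, 21.4, 44.1]
tool_rot: [-180.0, 0.0, 9.7]
contact_force: [0.3, -0.3, 1.1]
grip_width: 90.8
time: 26.95
ee_pos: [632.1, 21.3, 150.2]
tool_rot: [180.0, -0.1, 9.7]
contact_force: [0.2, 0.1, 0.3]
grip_width: 91.9
top st 539 ztop med 35.6 sd 1.6 (array([597.9, 275.6]), array([68.3, 49. ]), 10.0) [597.8 275.1] 39.8
top sp 174 ztop med 77.4 sd 16.7 (array([651.9, 132.1]), array([22.2, 27.6]), 30.9) [654.1 133.5] 14.0
top dr none 0
side st 1610 ztop med 37.3 sd 1.8 (array([599.8, 267.1]), array([68.6, 68.4]), 9.8) [599.4 266.9] 46.4
side sp 302 ztop med 78.9 sd 16.6 (array([653.5, 136.7]), array([28. , 24.4]), 32.5) [654.2 135.2] 14.5
side dr 259 ztop med 77.3 sd 15.4 (array([454.8,   7.9]), array([23.7, 27.9]), 89.3) [454.8   5.7] 14.0
from [631.3  21.4 148.4] yaw 9.7 q6 -14.7 t 27.05 w 91.7
rows m/deg: dx 0.0097 dy -0.2468 dz -0.0006 roll -0.0
```

```bash
python3 -m creep '[[0,-0.01,0,0],[0.001,-0.035,0,0],[0.003,-0.07,0,0],[0.005,-0.11,0,0],[0.007,-0.15,0,0],[0.009,-0.19,0,0],[0.0097,-0.22,0,0],[0.0097,-0.24,0,0],[0.0097,-0.247,0,0],[0.0097,-0.247,0,0]]'
python3 -m creep '[[0,0,0.01,0],[0,0,0.03,0],[0,0,0.05,0],[0,0,0.06,0],[0,0,0.065,0],[0,0,0.065,0],[0,0,0.065,0]]'
python3 chk.py 8 rtP sp dr
python3 -c "
from h import *
plan(599.5,266.4,25,9.8)"
```

```text
time: 28.05
ee_pos: [599.1, 267.4, 148.4]
tool_rot: [180.0, 0.1, 9.8]
contact_force: [-0.1, -0.1, -0.7]
grip_width: 92.1
time: 28.75
ee_pos: [600.5, 266.3, 85.0]
tool_rot: [-180.0, -0.1, 9.6]
contact_force: [-0.9, -0.3, 0.2]
grip_width: 91.9
top rtP 576 ztop med 47.8 sd 1.5 (array([632.1,  21.2]), array([56.3, 55.3]), 0.4) [632.7  21.3] 28.9
top sp 174 ztop med 77.6 sd 16.6 (array([651.8, 132.1]), array([21.8, 27.6]), 30.2) [654.  133.4] 14.0
top dr 150 ztop med 76.8 sd 12.2 (array([455. ,   2.4]), array([26.9, 24.7]), 0.4) [455.    2.6] 14.1
side rtP 101 ztop med 48.8 sd 2.7 (array([627. ,  43.1]), array([38.8, 14.4]), 14.9) [627.2  42.6] 19.4
side sp 12 ztop med 78.4 sd 5.0 (array([649.9, 131.9]), array([3.7, 9. ]), 28.4) [650.1 131.9] 4.5
side dr 258 ztop med 77.8 sd 15.4 (array([454.9,   7.6]), array([22.8, 27.6]), 87.9) [454.6   5.5] 14.2
from [600.5 266.6  85.3] yaw 9.7 q6 7.6 t 28.85 w 91.4
rows m/deg: dx -0.0010 dy 0.0000 dz 0.0603 roll -0.1
```

Round tin sits flat (top at 48), near centre. Now the large tin.

```bash
python3 -m creep '[[-0.001,0,0.01,0],[-0.001,0,0.025,0],[-0.001,0,0.04,0],[-0.001,0,0.05,0],[-0.001,0,0.057,0],[-0.001,0,0.06,0],[-0.001,0,0.06,0],[-0.001,0,0.06,0]]'
python3 -m creep '[[0,0,0,0],[0,0,0,0],[0,0,0,0],[0,0,0,0],[0,0,0,0],[0,0,0,0],[0,0,0,0],[0,0,0,0]]' 1 25
```

```text
time: 29.65
ee_pos: [599.3, 266.5, 24.7]
tool_rot: [-180.0, -0.1, 9.7]
contact_force: [0.5, 0.8, -0.6]
grip_width: 91.4
time: 30.45
ee_pos: [599.0, 266.4, 24.5]
tool_rot: [-180.0, -0.0, 9.7]
contact_force: [-0.3, 0.1, 4.0]
grip_width: 67.7
```

```bash
python3 -m creep '[[0,0,-0.004,0],[0,0,-0.012,0],[0,0,-0.03,0],[0,0,-0.055,0],[0,0,-0.08,0],[0,0,-0.1,0],[0,0,-0.115,0],[0,0,-0.12,0],[0,0,-0.12,0]]'
python3 -c "
from h import *
plan(629,-281.4,145,-19.9)"
```

```text
time: 31.35
ee_pos: [599.1, 266.4, 145.0]
tool_rot: [-180.0, -0.1, 9.7]
contact_force: [-0.6, 0.3, -1.6]
grip_width: 67.7
from [599.1 266.4 145. ] yaw 9.7 q6 7.6 t 31.35 w 67.7
rows m/deg: dx -0.0626 dy 0.5450 dz -0.0000 roll 29.6
```

```bash
python3 -m creep '[[-0.001,0.01,0,0],[-0.004,0.03,0,1],[-0.007,0.06,0,2],[-0.011,0.095,0,4],[-0.015,0.13,0,6],[-0.02,0.17,0,8],[-0.024,0.21,0,10.5],[-0.029,0.25,0,13],[-0.033,0.29,0,16],[-0.038,0.33,0,19]]'
python3 -c "
from h import *
plan(629,-281.4,145,-20)"
```

```text
time: 32.35
ee_pos: [616.0, -67.6, 143.0]
tool_rot: [-180.0, 0.1, -9.5]
contact_force: [1.3, -0.4, -2.1]
grip_width: 67.9
from [616.  -67.6 143. ] yaw -9.5 q6 -3.9 t 32.35 w 67.9
rows m/deg: dx 0.0480 dy 0.2087 dz -0.0020 roll 10.5
```

```bash
python3 -m creep '[[0.008,0.035,0,2],[0.017,0.075,0,4],[0.026,0.115,0,6],[0.035,0.15,0,8],[0.042,0.18,0,9.5],[0.046,0.2,0,10.5],[0.048,0.2075,0,10.5],[0.048,0.2075,0,10.5],[0.048,0.2075,0,10.5],[0.048,0.2075,0,10.5]]'
python3 -c "
from h import *
plan(629,-281.4,39.5,-20)"
```

```text
time: 33.35
ee_pos: [630.7, -276.5, 144.1]
tool_rot: [-180.0, 0.0, -19.7]
contact_force: [1.3, 1.0, -0.8]
grip_width: 68.2
from [ 630.7 -276.5  144.1] yaw -19.7 q6 -10.3 t 33.35 w 68.2
rows m/deg: dx 0.0001 dy 0.0052 dz 0.1046 roll 0.3
```

```bash
python3 -m creep '[[0,0.003,0.005,0.3],[0,0.005,0.02,0.3],[0,0.005,0.04,0.3],[0,0.005,0.06,0.3],[0,0.005,0.072,0.3],[0,0.005,0.08,0.3],[0,0.005,0.085,0.3],[0,0.005,0.085,0.3],[0,0.005,0.085,0.3]]'
python3 -c "
from h import *
plan(629,-281.4,38.5,-20)"
```

```text
time: 34.25
ee_pos: [629.3, -282.8, 60.0]
tool_rot: [180.0, -0.1, -20.1]
contact_force: [-0.2, -0.4, -0.5]
grip_width: 68.0
from [ 629.3 -282.8   60. ] yaw -20.1 q6 -10.4 t 34.25 w 68.0
rows m/deg: dx -0.0008 dy -0.0012 dz 0.0215 roll -0.1
```

```bash
python3 -m creep '[[-0.0005,-0.001,0.008,0],[-0.0005,-0.001,0.014,0],[-0.0005,-0.001,0.018,0],[-0.0005,-0.001,0.0195,0],[-0.0005,-0.001,0.0205,0],[-0.0005,-0.001,0.0205,0],[-0.0005,-0.001,0.0205,0]]'
python3 -m creep '[[0,0,0.0005,0],[0,0,0.001,0],[0,0,0.001,0]]'
```

```text
time: 34.95
ee_pos: [629.0, -281.6, 38.9]
tool_rot: [-180.0, -0.0, -20.1]
contact_force: [0.6, -0.9, -2.2]
grip_width: 67.8
time: 35.25
ee_pos: [629.0, -281.6, 38.5]
tool_rot: [180.0, -0.0, -20.1]
contact_force: [-1.4, 0.0, 4.3]
grip_width: 67.8
```

```bash
python3 -m creep '[[0,0,0,0],[0,0,0,0],[0,0,0,0],[0,0,0,0],[0,0,0,0]]' 0
python3 -m creep '[[0,0,-0.01,0],[0,0,-0.03,0],[0,0,-0.06,0],[0,0,-0.085,0],[0,0,-0.11,0],[0,0,-0.13,0],[0,0,-0.15,0],[0,0,-0.16,0]]'
python3 -m creep '[[0,-0.02,0,0],[0,-0.05,0,0],[0,-0.09,0,0],[0,-0.13,0,0],[0,-0.17,0,0],[0,-0.2,0,0],[0,-0.22,0,0],[0,-0.22,0,0]]'
python3 chk.py 9 potP boxP rtP stP dr sp
```

```text
time: 35.75
ee_pos: [628.8, -281.5, 37.5]
tool_rot: [-180.0, 0.0, -20.1]
contact_force: [-0.2, -0.7, -0.2]
grip_width: 91.6
time: 36.55
ee_pos: [629.4, -281.8, 200.8]
tool_rot: [180.0, -0.2, -20.1]
contact_force: [-0.8, 0.2, 0.4]
grip_width: 91.7
time: 37.35
ee_pos: [704.9, -71.2, 196.7]
tool_rot: [-180.0, 0.1, -19.9]
contact_force: [-1.1, -0.9, 0.5]
grip_width: 92.0
top potP none 0
top boxP 344 ztop med 55.5 sd 1.7 (array([466.4, 148.1]), array([38.5, 37.9]), 79.4) [466.2 147.5] 24.7
top rtP none 0
top stP 1051 ztop med 50.2 sd 1.7 (array([ 630.2, -281.4]), array([67. , 68.6]), 69.2) [ 629.9 -282. ] 46.3
top dr none 0
top sp 174 ztop med 77.6 sd 16.6 (array([651.9, 132.1]), array([22.4, 27.7]), 32.3) [653.7 133.4] 14.0
side potP 101 ztop med 66.8 sd 2.5 (array([ 465.4, -161. ]), array([24.4, 23.1]), 16.6) [ 466.  -161.2] 13.7
side boxP 428 ztop med 56.7 sd 1.7 (array([466.8, 149.6]), array([37.7, 38.5]), 78.7) [467.3 149.9] 25.2
side rtP 538 ztop med 49.1 sd 2.0 (array([632.1,  23.2]), array([57.2, 56.3]), 79.7) [632.7  22.6] 30.1
side stP 548 ztop med 51.0 sd 2.1 (array([ 628.9, -280.4]), array([71.4, 68.4]), 70.1) [ 630.1 -279.7] 46.0
side dr 259 ztop med 78.1 sd 15.5 (array([454.9,   7.6]), array([23.9, 27.9]), 88.1) [455.    5.4] 14.2
side sp 308 ztop med 78.6 sd 17.0 (array([653.4, 136.8]), array([28. , 24.5]), 37.3) [654.1 135.9] 14.3
```

View pics/side9.png

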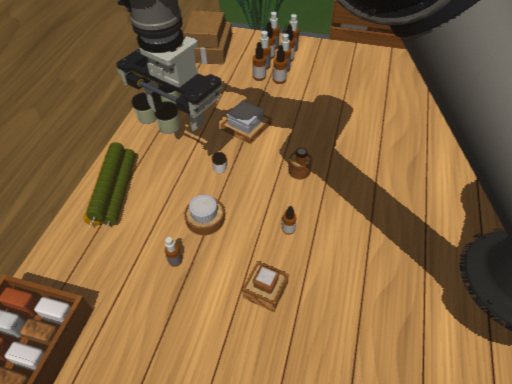

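```bash
python3 -m creep '[[0,0,0,0],[0,0,0,0],[0,0,0,0],[0,0,0,0],[0,0,0,0]]'
```

```text
time: 37.95
ee_pos: [704.4, -75.4, 197.8]
tool_rot: [-180.0, -0.0, -20.2]
contact_force: [1.1, 1.0, -0.1]
grip_width: 91.8
```

The side picture shows each container inside the rim of its own plinth: pot (301,155), box (266,278), round tin (203,208) and square tin (244,117). The dropper bottle (289,220) and spray bottle (172,250) are upright.

```bash
python3 -c "
from plant import bot
print(bot.close_job())"
```

```text
the job is handed in; nothing more can be done
None
```

I took the stack apart from the top down (pot, box, round tin, square tin) and set each one straight away on its own plinth. I handed the job in at about 38 s with the arm clear of everything.

The last checks, from both cameras' depth readings:

| Container | Top height measured | Expected | Offset from plinth centre | Angle |
|---|---|---|---|---|
| Pot | 66–67 mm | 66 mm | within about 2 mm | – |
| Box | 56–57 mm | 56 mm | within about 2 mm | 79–80° vs plinth 79.5° |
| Round tin | 48–49 mm | 48 mm | within about 2 mm | – |
| Square tin | 50–51 mm | 50 mm | within about 2 mm | 69–70° vs plinth 70° |

- **Bottles:** both were still upright, with no measurable shift.
- **Camera disagreement:** the side camera reads about 1 mm higher than the top one and 1–2 mm different in y, for the fixed plinths as well as the containers.
- **Partly hidden from above:** in the last top picture the arm hid the pot, the round tin and the dropper bottle. Earlier top pictures agree with the side camera on where these three stood.

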